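# Clamp a sand core in the bench squeeze clamp

## Robot

A 6-joint arm with a two-finger parallel gripper is mounted at the origin on the work surface. World frame = base frame: x ahead of the robot, y to its left, z up, the work surface at z = 0. Lengths are in mm, angles in degrees, forces in N, time in s.
With the tool pointing down it reaches from about 300 to 850 mm from the base axis. Payload 4.2 kg.
Tool frame: the origin (TCP) lies on the centre line of the jaws, within the pads' length; the fingertips stand 14 mm ahead of it and the grasp point (between the pads) lies 5 mm behind it; z points along the fingers, y is the line along which they close (so a half turn about z gives the same grasp; the last joint's range is limited). The gripper opens to 91 mm and grips with 3 to 60 N. Pads are 32 mm wide; open, the fingers measure 118 mm over their backs; the gripper's body (76 mm by 178 mm) begins 60 mm behind the grasp point.
Start: joints at [66.234, 18.312, 89.639, -0, 72.044, -1.146], TCP at [221.162, 530.782, 227.976] pointing down, gripper open.
Joint ranges: [-177.97, 177.97], [-48.28, 115.42], [12.27, 149.76], [-77.06, 257.06], [2.81, 150.46], [-146.56, 146.56]. Speed limits (degrees/s): [147.25, 147.25, 180, 180, 180, 180].

## Interface

Orientations are given as [roll, pitch, yaw] about the fixed x, y, z axes, in that order (R = Rz(yaw) Ry(pitch) Rx(roll)).
In Python, from workcell import env gives the robot as it stands.
- The arm moves only by the tool arm_command, never from a script. Its argument "motion" is a list of rows, each an object with "offset": the shift along the tool's x, y, z in m, a list of three; "spin": the turn about the tool's z in rad. In form: [{"offset": [tx, ty, tz], "spin": spin}, ...]. A call has 1 to 5 rows; each row shifts and turns the commanded pose from where the row before left it, along the tool's axes as they then stand; what a row does not reach is not made up. A row lasts 1/8 s, in which the tool goes at most 62.5 mm and 10.7 degrees, less where a joint would pass 70% of its speed; a pose out of reach is approached as far as the arm can. A call with a gripper value outside its range is refused whole. "jaw" is the finger opening in m, from 0 to 0.0912, set as the call begins (left out, the last holds). The fingers move at their own pace and stop on an object; "newtons" is the grip in N (left out, the last holds). Time passes only in rows, so rows that do not move let the fingers close. It gives the time, the measured TCP pose, the force, the opening and the grip force at its end, in the units of the state.
- env.state(): the state, without advancing time (a new reading comes with each control period).
- env.grab_frame(name): name is "scene" or "top" or "wrist"; returns (picture, depth): 384x512x3 uint8, blue, green, red; 384x512 float32, mm along the optical axis (not along the pixel's ray), 0 where there is no reading.
- env.camera_model(name): a dict with "fx", "fy", "cx", "cy" (pixels), "eye" and "rotation" of the camera in the world; the wrist camera has in their place "hand_eye" (4x4, takes a point from camera to tool coordinates, whose origin is the TCP and whose axes are the flange's). Camera axes: x right, y down, z forward; pixel columns grow to the right and rows downward; lengths in mm; the calibration is good to about 2 mm. A picture is of the moment at which its call begins: read the wrist's pose just before it. camera_model takes no time and is no camera call.
- env.job_done(): hands the job in; it is judged then, once.
Trained networks look in the newest picture that a camera, given by its name, has taken for a name from the list of things; names that differ only in an ending like _2 or _b are one class to them, and where a whole thing is asked for, a point or a joint stands for the part that bears it (a point fixed in the world has none). Each returns a list of dicts, best first, with "score" (0 to 1); they miss things now and then, are a little off and sometimes report something else, mostly with a low value. They report only what shows in the picture. A call takes as long as a camera call. They do not tell look-alikes from the thing itself.
- env.boxes_of(camera, target): "bbox" ([left, top, right, bottom] in pixels, round what is visible of it).
- env.pinpoint(camera, target): "location" ([column, row] in pixels: a listed point, or the origin of a listed thing).
The state is a dict: "time_s": time; "qpos": joint angles; "qvel": joint speeds; "effort": joint torques, N m; "ee_pos": TCP position; "ee_rot": TCP orientation; "force": force on the tool from outside, world axes, zero at the start; "torque": the same for the moment, N m; "gripper_width": finger opening in mm; "gripper_force": force on a finger pad.
Only numpy, scipy, OpenCV 4.12 (cv2) and the standard library are available. Lean on these libraries where they do the work, as an engineer would, in place of code of your own. Each camera call takes 0.05 s, during which the arm holds its last target. There are 200 camera calls.

## Task

Pick up the sand core with the round boss and set it flat in the bed of the bench clamp, between the jaw and the back stop and in line with them, and let go. Then squeeze the clamp's two black paddles together, again and again, until the ratcheting jaw has pushed the core against the stop and grips it firmly, but not so hard that the brittle sand is crushed. Move the jaw only by its paddles, let them open at the end, and leave the other things where they are.

Things in the scene. Friction and masses are not known exactly. Their poses are not given: they have to be found in the camera images.
- core_boss (a point): The core to clamp: olive sand, 0.45 kg, a block 64 (x) x 90 (y) x 45 mm high with an upright round boss on top, 44 mm across, 36 mm tall. Stands on the white 3 mm sheet. This point: centre of the boss, 63 mm above the core's underside, 18 mm above the block's top, 18 mm below the boss's top; z up. Grasp it by the boss. Turned half round it is the same.
- bed (a point): Where the core goes: on top of the clamp's flat steel bed (12 mm above the table, 90 mm wide in x), on its middle line; y points from the jaw to the back stop, z up. Set the core centred here, 90 mm length along y: it then clears the jaw by 12 to 32 mm and the stop by 8 to 22 mm. Fingers round the boss clear both.
- clamp: The bolted-down bench clamp; origin at table height, 55 mm behind the bed point along the bed's y, same axes. Its back stop, a steel block 60 mm wide, 44 mm above the bed, is set anew for each job and not measured: its face lies 108 to 122 mm from this origin along y. The jaw must push the core up to it.
- jaw_face (a point): Centre of the jaw pad's pressing face (52 mm wide, 36 mm high, 24 mm above the bed). The pad rides on 2.4 N/mm springs on a toothed ram that slides along the bed's y (76 mm travel, starts 0 to 20 mm out). With the core against the stop each 4 mm tooth adds about 10 N; on letting go the ram drops back by up to a tooth. 10 N or more is firm; over 36 N, even briefly, crushes the sand.
- grip_mid (a point): Fixed point midway between the two upright black paddles on top of the blue head, 115 mm above the table, the height to squeeze at; axes as the bed's. Outer paddle faces are 28 mm either side along y (56 mm overall at rest, 32 mm squeezed). Paddles: 24 mm wide (x), 10 mm thick, tops 27 mm above this point; the head's top is 49 mm below it. Pinch along y, from above.
- trigger_pad (a point): Middle of the outer face of the paddle farther from the jaw, at squeezing height (moves with it). The paddles slide along y, geared to move equally, 12 mm each. Springs open them: 4 N each at rest, 6 N squeezed. A full squeeze drives the ram about 12 mm, less under load; on letting go the paddles return and the ratchet holds the ram. It takes about 3 to 7 squeezes.
- grip_pad (a point): The same on the paddle nearer the jaw. Jaw force is about twice the squeeze on each paddle beyond its spring and friction: 20 N on each paddle stalls at about 27 to 32 N on the core; repeated full squeezes with 30 N crush it. So squeeze with about 20 N, or stop as soon as the resistance rises.
- trigger (a joint): Travel of the paddles in m: 0 at rest (open), 0.012 fully squeezed, following the squeezing fingers. A 20 N squeeze that ends short of 0.0095 means that the jaw is firm on the core.
- tray_core: Bystander: flat sand tray on four short feet, 100 x 70 x 50 mm, on the white sheet; origin under its centre.
- step_core: Bystander: stepped sand block without a boss, 85 x 75 x 54 mm, on the white sheet; origin under its centre.
- caliper: Bystander: steel caliper 200 mm long lying flat on the table, origin under the middle of its beam.
Things that resemble listed ones, but are neither listed nor needed, are in the scene too. Leave any blue or orange look-alike of the part that bears core_boss alone.

How it is judged (in metres and radians):
On the way, in this order (a step that is already met when the one before it is completed fails the run):
1. the core stands flat in the bed, in line, and has been let go (x of core_boss in the frame of bed between -0.012 and 0.012 m and y of core_boss in the frame of bed between -0.024 and 0.032 m and z of core_boss in the frame of bed below 0.067 m and angle between core_boss's own z axis and vertical below 0.06 rad and angle between the y axis of core_boss and the y axis of bed, either way round below 0.17 rad and contact force between the fingers and core below 0.3 N), for 0.2 s.
2. the paddles are squeezed by more than 6 mm (value of joint trigger above 0.006 m).
3. the jaw grips the core with 10 N or more (contact force between pad and core above 10 N), for 0.2 s.
At the end, for the whole second after the job is handed in: The core stands flat in the bed (within 12 mm of its middle line, 10 degrees of in line, 24 mm behind to 32 mm ahead of the bed point), held by the jaw with 10 N or more (and never above 36 N), at rest; the paddles are let go and open again (within 3 mm) (all of step 1 and contact force between pad and core above 10 N and value of joint trigger below 0.003 m and linear speed of core below 0.01 m/s); the robot touches nothing.
It fails at once if the core is crushed: more than 36 N from the jaw (contact force between pad and core above 36 N).
It fails at once if the jaw pad is pushed by the robot (more than 8 N) instead of by the paddles (contact force between any of the fingers, the arm and pad above 8 N).
It fails at once if a bystander is moved by more than 30 mm (distance of any of tray_core, step_core, caliper from where it was at the start of the episode above 0.03 m).
It also fails if it takes over 51 s, if anything falls off the work surface, if the arm or the gripper's body presses on something with over 40 N, if the wrist force passes 120 N, or if a joint passes its speed limit or range.

## Working session

There is one attempt and no reset: what is moved stays moved. The work goes in short steps, Python scripts to look and compute and a tool call to move; the robot and the scene stay as the last step left them, time stands still between calls to the robot, and variables do not carry over. Pictures are saved under pics/ and viewed, at most 10 in all, crops included, and the job is handed in when it is done.

Besides the shell and the picture viewer there is one more tool, called as name(argument=value, ...) on one line, values as JSON. arm_command: Moves the arm, as the interface text tells. Its arguments: {"type":"object","properties":{"motion":{"type":"array"},"jaw":{"type":"number"},"newtons":{"type":"number"}},"required":["motion"]}

```bash
mkdir -p pics
cat > h.py <<'E'
import numpy as np, cv2
from workcell import env
from scipy.spatial.transform import Rotation as R
def cam(n):
    m=env.camera_model(n)
    if 'eye' in m: return m,np.array(m['rotation'],float),np.array(m['eye'],float)
    s=env.state(); T=np.eye(4); T[:3,:3]=R.from_euler('xyz',s['ee_rot'],degrees=True).as_matrix(); T[:3,3]=s['ee_pos']
    T=T@np.array(m['hand_eye']); return m,T[:3,:3],T[:3,3]
def ray(c,px):
    m,Rm,e=c
    return Rm@np.array([(px[0]-m['cx'])/m['fx'],(px[1]-m['cy'])/m['fy'],1.]),e
def at_z(c,px,z):
    d,e=ray(c,px); return e+d*(z-e[2])/d[2]
def cloud(c,dep):
    m,Rm,e=c; v,u=np.mgrid[:384,:512]
    P=np.stack([(u-m['cx'])/m['fx']*dep,(v-m['cy'])/m['fy']*dep,dep],-1)
    return P@Rm.T+e
E
python3 - <<'E'
from h import *
print(env.state())
for n in ['top','scene']:
    c=cam(n); im,d=env.grab_frame(n); cv2.imwrite(f'pics/{n}.png',im); np.save(n,d)
    print(n,c[2])
    for t in ['core_boss','bed','clamp','jaw_face','grip_mid','trigger_pad','grip_pad','tray_core','step_core','caliper']:
        r=env.pinpoint(n,t); print(t,[(np.round(x['location']).tolist(),round(x['score'],2)) for x in r[:4]])
P=cloud(cam('top'),np.load('top.npy'));np.save('P',P)
E
```

```text
{'time_s': 0.0, 'qpos': array([ 6.62330704e+01,  1.83502947e+01,  8.97062601e+01,  9.35829888e-04,
        7.20414607e+01, -1.14668004e+00]), 'qvel': array([ 0.09983096,  0.01449862,  0.08203699,  0.06505614, -0.08504907,
       -0.08404965]), 'effort': array([ 1.10905567e-03, -4.12469959e+01, -2.31975263e+01,  7.29835778e-02,
        4.57221991e-02, -1.31688525e-04]), 'ee_pos': array([220.9701633 , 530.33780939, 227.1347256 ]), 'ee_rot': array([-1.79902022e+02, -2.85104923e-03,  1.57379459e+02]), 'force': array([-0.36210361,  0.48207095, -0.25839097]), 'torque': array([ 0.00504282, -0.05131575,  0.04021177]), 'gripper_force': 0.0, 'gripper_width': 91.0651806802136}
top [ 338.54185818   35.72204117 1062.27756023]
core_boss [([275.0, 86.0], 0.82), ([373.0, 294.0], 0.67), ([295.0, 220.0], 0.62)]
bed [([240.0, 162.0], 0.62)]
clamp [([260.0, 157.0], 0.95)]
jaw_face [([259.0, 149.0], 0.64)]
grip_mid [([304.0, 131.0], 0.72), ([240.0, 162.0], 0.55)]
trigger_pad [([312.0, 128.0], 0.55)]
grip_pad [([294.0, 135.0], 0.56)]
tray_core [([156.0, 213.0], 0.56)]
step_core [([375.0, 223.0], 0.77)]
caliper [([138.0, 134.0], 0.9)]
scene [1682.55092207  118.02451013  876.38655861]
core_boss [([234.0, 266.0], 0.8), ([181.0, 153.0], 0.73), ([235.0, 185.0], 0.57), ([344.0, 203.0], 0.39)]
bed [([275.0, 226.0], 0.66)]
clamp [([259.0, 237.0], 0.66)]
jaw_face [([255.0, 226.0], 0.51)]
grip_mid [([214.0, 215.0], 0.61)]
trigger_pad [([207.0, 211.0], 0.61)]
grip_pad [([226.0, 208.0], 0.71)]
tray_core [([342.0, 202.0], 0.91)]
step_core [([168.0, 196.0], 0.56)]
caliper [([376.0, 252.0], 0.83), ([273.0, 229.0], 0.75)]Traceback (most recent call last):
  File "<stdin>", line 8, in <module>
  File "h.py", line 17, in cloud
    return P@Rm.T+e
           ~~~~~~^~
ValueError: operands could not be broadcast together with shapes (384,512) (3,)
```

```bash
sed -i "s/return m,np.array(m\['rotation'\],float)/return m,R.from_euler('xyz',m['rotation'],degrees=True).as_matrix()/" h.py
python3 - <<'E'
from h import *
for n in ['top','scene']:
    m=env.camera_model(n);print(m)
    P=cloud(cam(n),np.load(n+'.npy'));np.save('P'+n,P)
P=np.load('Ptop.npy')
for p in [(275,86),(373,294),(295,220),(240,162),(304,131),(312,128),(294,135),(375,223),(60,300)]: print(p,P[p[1],p[0]].round())
a=cv2.imread('pics/top.png');cv2.imwrite('pics/top2.png',cv2.resize(a[40:370,80:440],None,fx=1.8,fy=1.8,interpolation=cv2.INTER_CUBIC))
E
```

```text
{'fx': 384.9445518749638, 'fy': 384.9445518749638, 'cx': 261.04678078627796, 'cy': 181.8907667872071, 'eye': array([ 338.54185818,   35.72204117, 1062.27756023]), 'rotation': array([-168.85723757,   -1.26457514,  -89.34122539])}
{'fx': 447.99654142150143, 'fy': 447.99654142150143, 'cx': 258.57846243958363, 'cy': 189.54817246655173, 'eye': array([1682.55092207,  118.02451013,  876.38655861]), 'rotation': array([-123.78100585,    1.276498  ,   93.67832483])}
(275, 86) [801. -19.  79.]
(373, 294) [ 254. -263.   83.]
(295, 220) [434. -71.  85.]
(240, 162) [602.  75.  11.]
(304, 131) [676. -98.  71.]
(312, 128) [ 661. -109.  141.]
(294, 135) [643. -64. 135.]
(375, 223) [ 432. -285.   56.]
(60, 300) [224. 538.   1.]
```

View pics/top2.png

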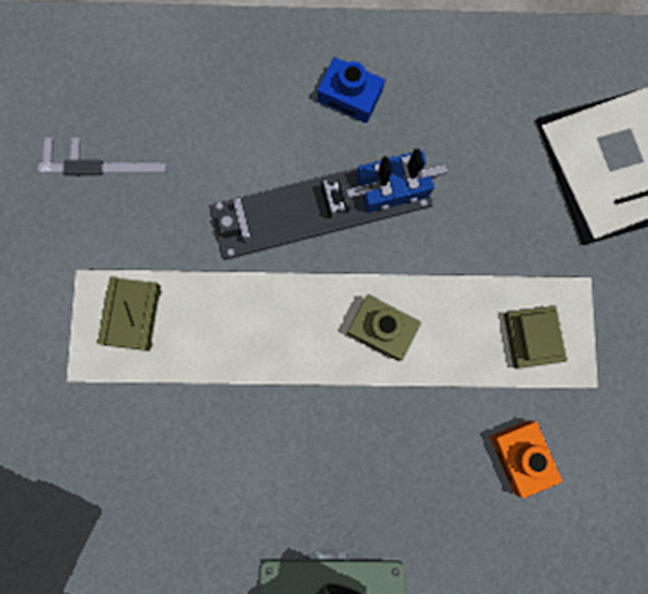

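View pics/scene.png

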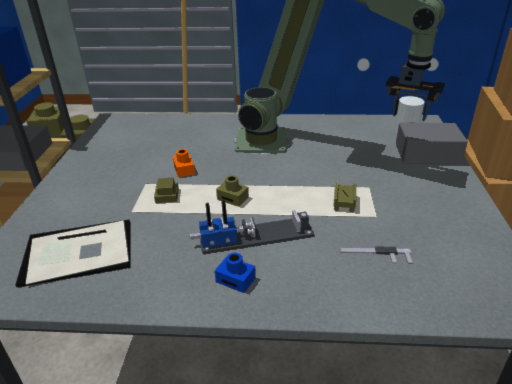

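```bash
cat > m.py <<'E'
from h import *
def rect(Q):
    (c,s,a)=cv2.minAreaRect(Q[:,:2].astype(np.float32)); return np.round(c,1),np.round(s,1),round(a,1),len(Q)
def sel(P,c,r,z0,z1):
    return P[(np.hypot(P[...,0]-c[0],P[...,1]-c[1])<r)&(P[...,2]>z0)&(P[...,2]<z1)]
E
python3 - <<'E'
from m import *
for n in ['top','scene']:
    P=np.load(f'P{n}.npy')
    print(n,'bosstop',rect(sel(P,(434,-71),60,78,92)),'block',rect(sel(P,(434,-71),70,42,53)))
    for nm,c,r,a,b in [('bed',(600,75),160,8,16),('head',(645,-85),80,55,80),('paddles',(645,-85),80,100,150),('stop',(580,140),60,45,66)]:
        Q=sel(P,c,r,a,b); 
        if len(Q)>5: print(nm,rect(Q),np.median(Q[:,2]).round(1))
P=np.load('Ptop.npy'); np.set_printoptions(linewidth=200)
Q=sel(P,(645,-85),80,100,160); print(Q.round()[:40].tolist())
a=cv2.imread('pics/top.png')[185:255,255:335];cv2.imwrite('pics/core.png',cv2.resize(a,None,fx=6,fy=6,interpolation=cv2.INTER_CUBIC))
E
```

```text
top bosstop (array([435.4, -71.5]), array([41.2, 41.6]), 45.2, 231) block (array([435.6, -71.5]), array([89.9, 64.3]), 63.0, 579)
bed (array([560. ,  50.1]), array([206.9, 288.7]), 15.8, 2073) 12.2
head (array([655.2, -73.5]), array([ 64.5, 135.6]), 16.1, 626) 64.9
paddles (array([659.3, -88.3]), array([24.6, 56.1]), 16.0, 150) 136.9
stop (array([590.2, 156.8]), array([60. , 39.6]), 15.6, 214) 56.5
scene bosstop (array([437.5, -70.4]), array([44.3, 43.1]), 41.5, 87) block (array([439.5, -69.6]), array([95.1, 67.8]), 65.3, 216)
bed (array([619.8,  58.6]), array([ 95.1, 266.5]), 16.3, 1145) 11.5
head (array([658.1, -72.7]), array([ 70.9, 134.2]), 14.4, 483) 63.7
paddles (array([662.4, -87.4]), array([26.1, 56. ]), 16.8, 118) 127.8
stop (array([592. , 157.4]), array([67.6, 40.4]), 15.9, 146) 54.7
[[678.0, -107.0, 138.0], [676.0, -109.0, 142.0], [677.0, -112.0, 139.0], [673.0, -104.0, 143.0], [674.0, -107.0, 142.0], [673.0, -109.0, 143.0], [673.0, -112.0, 143.0], [671.0, -104.0, 142.0], [671.0, -107.0, 142.0], [670.0, -109.0, 143.0], [670.0, -111.0, 144.0], [672.0, -103.0, 130.0], [669.0, -105.0, 139.0], [669.0, -107.0, 139.0], [667.0, -109.0, 145.0], [668.0, -112.0, 143.0], [668.0, -114.0, 142.0], [672.0, -104.0, 125.0], [667.0, -105.0, 137.0], [665.0, -106.0, 143.0], [666.0, -109.0, 142.0], [665.0, -111.0, 144.0], [665.0, -114.0, 143.0], [661.0, -61.0, 144.0], [662.0, -64.0, 142.0], [662.0, -66.0, 141.0], [673.0, -103.0, 113.0], [669.0, -104.0, 124.0], [666.0, -105.0, 134.0], [663.0, -107.0, 141.0], [663.0, -109.0, 142.0], [663.0, -112.0, 142.0], [662.0, -114.0, 144.0], [661.0, -59.0, 137.0], [659.0, -61.0, 143.0], [659.0, -63.0, 144.0], [659.0, -66.0, 144.0], [660.0, -69.0, 140.0], [672.0, -104.0, 108.0], [668.0, -105.0, 118.0]]
```

View pics/core.png

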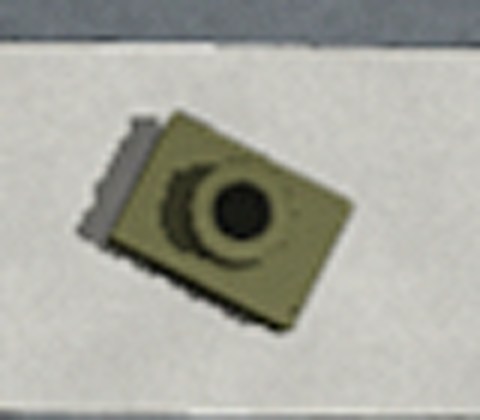

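The core is the olive part on the white sheet (top view px 295,220). The blue part (275,86) and the orange part (373,294) are the look-alikes. The crop confirms it: an olive block measuring 90x64 with its boss top at z≈84. The long axis lies at 63°, and the clamp's y axis points to about 106°. I'm moving over the core now.

arm_command(motion=[{"offset": [-0.039,-0.043,0],"spin": 0},{"offset": [-0.039,-0.043,0],"spin": 0},{"offset": [-0.039,-0.043,0],"spin": 0},{"offset": [-0.039,-0.043,0],"spin": 0},{"offset": [-0.039,-0.043,0],"spin": 0}], jaw=0.091, newtons=20)

```text
time_s: 1.72
ee_pos: [318.9, 255.7, 228.2]
ee_rot: [179.9, 0.0, 157.4]
force: [0.7, 0.9, 0.5]
gripper_width: 91.0
gripper_force: 0.0
```

arm_command(motion=[{"offset": [-0.039,-0.043,0],"spin": 0},{"offset": [-0.039,-0.043,0],"spin": 0},{"offset": [-0.039,-0.043,0],"spin": 0},{"offset": [-0.039,-0.043,0],"spin": 0},{"offset": [-0.039,-0.043,0],"spin": 0}])

```text
time_s: 2.35
ee_pos: [416.3, -18.0, 228.3]
ee_rot: [180.0, 0.1, 157.4]
force: [0.1, -0.4, 0.7]
gripper_width: 90.6
gripper_force: 0.0
```

arm_command(motion=[{"offset": [0,0,0],"spin": 0.183},{"offset": [0,0,0],"spin": 0.183},{"offset": [0,0,0],"spin": 0.183},{"offset": [0,0,0],"spin": 0.183},{"offset": [0,0,0],"spin": 0.183}])

```text
time_s: 2.98
ee_pos: [415.8, -16.2, 228.0]
ee_rot: [180.0, -0.0, 104.6]
force: [0.1, 0.6, 0.0]
gripper_width: 90.9
gripper_force: 0.0
```

arm_command(motion=[{"offset": [0,0,0],"spin": 0.183},{"offset": [0,0,0],"spin": 0.183},{"offset": [0,0,0],"spin": 0.183},{"offset": [0,0,0],"spin": 0.183},{"offset": [0,0,0],"spin": 0}])

```text
time_s: 3.6
ee_pos: [415.8, -16.1, 228.0]
ee_rot: [180.0, -0.0, 63.1]
force: [0.3, 0.4, -0.2]
gripper_width: 90.8
gripper_force: 0.0
```

```bash
cat >> m.py <<'E'
def go(x,y,z,yaw):
    "offset in current tool axes and spin (rad) to reach the pose"
    s=env.state(); M=R.from_euler('xyz',s['ee_rot'],degrees=True).as_matrix()
    sp=-((yaw-s['ee_rot'][2]+180)%360-180)
    print('now',s['time_s'],s['ee_pos'].round(1),s['ee_rot'].round(2),'F',s['force'].round(1),'w',round(s['gripper_width'],1),'| offset',(M.T@(np.array([x,y,z])-s['ee_pos'])).round(1),'spin',np.radians(sp).round(3))
E
python3 - <<'E'
from m import *
go(435.4,-71.5,67,63)
c=cam('wrist'); im,d=env.grab_frame('wrist'); cv2.imwrite('pics/w1.png',im)
P=cloud(c,d); 
print('boss',rect(sel(P,(435,-71),60,78,92)),'block',rect(sel(P,(435,-71),70,42,53)))
for r in env.pinpoint('wrist','core_boss'): print(r, at_z(c,r['location'],66))
P=np.load('Ptop.npy')
u=np.array([-.272,.962]);v=np.array([.962,.272]);g=np.array([659.3,-88.3])
Q=P.reshape(-1,3); Y=(Q[:,:2]-g)@u; X=(Q[:,:2]-g)@v
k=(abs(X)<20)&(Q[:,2]>25)&(Y>20)&(Y<300)
h,e=np.histogram(Y[k],bins=np.arange(20,300,5)); 
for a,b in zip(e,h):
  if b: kk=k&(Y>=a)&(Y<a+5); print(a,b,np.max(Q[kk,2]).round())
k=(abs(X)<120)&(Q[:,2]>7)&(Q[:,2]<16)&(Y>120)&(Y<200); print('bed x',np.percentile(X[k],[1,50,99]))
print(np.array([r['location'] for r in env.pinpoint('top','bed')]))
E
```

```text
now 3.6 [415.8 -16.1 228. ] [ 1.7999e+02 -1.0000e-02  6.3140e+01] F [ 0.3  0.4 -0.2] w 90.8 | offset [-40.5  42.5 161. ] spin 0.002
boss (array([433.8, -71.3]), array([43. , 42.6]), 30.5, 1029) block (array([434. , -71.9]), array([90.4, 64.2]), 63.5, 1995)
{'location': [291.9, 209.3], 'score': 0.86} [433.73745471 -71.60532022  66.        ]
{'location': [389.2, 71.5], 'score': 0.24} [595.87165471  24.62696165  66.        ]
20 39 144.0
25 83 144.0
30 29 67.0
35 27 67.0
40 27 67.0
45 27 66.0
50 28 66.0
55 8 45.0
60 11 47.0
65 8 45.0
70 7 44.0
75 24 59.0
80 35 59.0
85 14 44.0
90 11 42.0
95 9 44.0
100 19 56.0
105 37 57.0
230 6 57.0
235 28 60.0
240 26 60.0
245 26 61.0
250 25 61.0
255 26 60.0
260 22 59.0
265 26 60.0
270 21 60.0
bed x [-61.2250552   -1.12233169  44.11743575]
[[239.9 162.1]]
```

Both views agree on the boss centre, within 2 mm: (434, -71.5). I'll descend and grasp.

arm_command(motion=[{"offset": [-0.041,0.0415,0],"spin": 0.005},{"offset": [0,0,0.05],"spin": 0},{"offset": [0,0,0.05],"spin": 0},{"offset": [0,0,0.04],"spin": 0},{"offset": [0,0,0.0205],"spin": 0}])

```text
time_s: 4.38
ee_pos: [432.9, -71.3, 65.4]
ee_rot: [-179.8, 0.1, 62.8]
force: [-1.4, 0.7, 0.4]
gripper_width: 91.1
gripper_force: 0.0
```

arm_command(motion=[{"offset": [0,0,0],"spin": 0},{"offset": [0,0,0],"spin": 0},{"offset": [0,0,0],"spin": 0},{"offset": [0,0,0],"spin": 0},{"offset": [0,0,0],"spin": 0}], jaw=0.03, newtons=25)

```text
time_s: 5.0
ee_pos: [434.5, -71.6, 67.9]
ee_rot: [179.9, -0.0, 62.7]
force: [2.9, -0.3, 2.5]
gripper_width: 43.9
gripper_force: 2.6
```

arm_command(motion=[{"offset": [0,0,0],"spin": 0},{"offset": [0,0,0],"spin": 0},{"offset": [0,0,0],"spin": 0}])

```text
time_s: 5.38
ee_pos: [434.6, -71.6, 67.8]
ee_rot: [179.9, -0.0, 62.7]
force: [0.3, -0.3, 5.8]
gripper_width: 43.7
gripper_force: 25.0
```

arm_command(motion=[{"offset": [0,0,-0.03],"spin": 0},{"offset": [0,0,-0.03],"spin": 0},{"offset": [0,0,-0.03],"spin": 0},{"offset": [0,0,-0.03],"spin": 0},{"offset": [0,0,0],"spin": 0}])

```text
time_s: 6.0
ee_pos: [434.9, -71.6, 188.2]
ee_rot: [179.8, -0.1, 62.7]
force: [-0.5, 0.4, -4.3]
gripper_width: 43.6
gripper_force: 25.0
```

arm_command(motion=[{"offset": [0.043,0.018,0],"spin": 0},{"offset": [0.043,0.018,0],"spin": 0},{"offset": [0.043,0.018,0],"spin": 0},{"offset": [0.043,0.018,0],"spin": 0},{"offset": [0.043,0.018,0],"spin": 0}])

```text
time_s: 6.62
ee_pos: [612.3, 79.3, 184.1]
ee_rot: [-179.8, 0.2, 62.7]
force: [0.6, -0.5, -3.2]
gripper_width: 43.7
gripper_force: 25.0
```

arm_command(motion=[{"offset": [0,0,0],"spin": -0.149},{"offset": [0,0,0],"spin": -0.149},{"offset": [0,0,0],"spin": -0.149},{"offset": [0,0,0],"spin": -0.149},{"offset": [0,0,0],"spin": -0.149}])

```text
time_s: 7.25
ee_pos: [611.2, 78.3, 184.0]
ee_rot: [-179.7, -0.1, 105.7]
force: [1.1, -0.4, -2.7]
gripper_width: 43.5
gripper_force: 25.0
```

arm_command(motion=[{"offset": [0,0,0],"spin": 0},{"offset": [0,0,0],"spin": 0}])

```text
time_s: 7.5
ee_pos: [612.0, 78.3, 185.8]
ee_rot: [-179.8, -0.0, 105.3]
force: [-0.1, 0.0, -3.8]
gripper_width: 43.6
gripper_force: 25.0
```

Run:
```python
from m import *
go(612.7,76.7,78,105.8)
c=cam('wrist'); im,d=env.grab_frame('wrist'); cv2.imwrite('pics/w2.png',im)
P=cloud(c,d); np.save('Pw2',P)
c=(613,77)
print('stop',rect(sel(P,(590,157),60,52,62)),'jaw',rect(sel(P,(630,15),40,48,58)),'head',rect(sel(P,(659,-73),90,60,72)),'paddle',rect(sel(P,(659,-88),60,125,150)))
s=env.state()['ee_pos']; print('block',rect(sel(P,s[:2],70,s[2]-26,s[2]-14)))
u=np.array([-.272,.962]);v=np.array([.962,.272]);g=np.array([659.3,-88.3])
Q=P.reshape(-1,3); Y=(Q[:,:2]-g)@u; X=(Q[:,:2]-g)@v
for a,b in ((90,125),(220,285)):
  k=(abs(X)<35)&(Q[:,2]>52)&(Q[:,2]<64)&(Y>a)&(Y<b)
  if k.sum(): print(np.percentile(Y[k],[1,99]),np.percentile(X[k],[1,99]),k.sum())
```

```text
now 7.5 [612.   78.3 185.8] [-1.7985e+02 -3.0000e-02  1.0529e+02] F [-0.1  0.  -3.8] w 43.6 | offset [ -1.8   0.5 107.8] spin -0.009
stop (array([588.9, 157. ]), array([59.9, 39. ]), 15.3, 1492) jaw (array([0., 0.]), array([0., 0.]), 0.0, 0) head (array([645.3, -43.1]), array([63.2, 12.2]), 15.8, 344) paddle (array([0., 0.]), array([0., 0.]), 0.0, 0)
block (array([611.2,  78.4]), array([64.2, 89.9]), 15.6, 4598)
[235.54723567 274.40960374] [-29.69362916  27.58844517] 1492
```

View pics/w2.png

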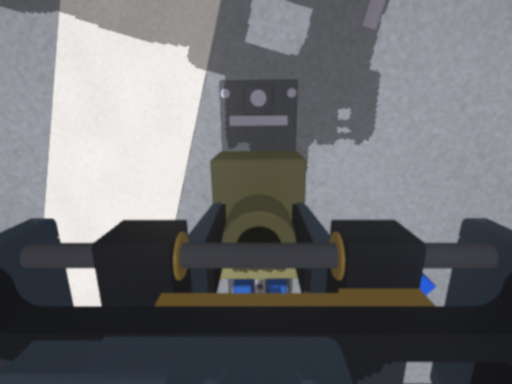

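The picture shows the held core (258,200) in line with the stop (258,120) and the jaw (258,285). I'll lower it.

arm_command(motion=[{"offset": [-0.0015,0,0.035],"spin": 0},{"offset": [0,0,0.035],"spin": 0},{"offset": [0,0,0.025],"spin": 0},{"offset": [0,0,0.009],"spin": 0},{"offset": [0,0,0],"spin": 0}])

```text
time_s: 8.18
ee_pos: [613.1, 76.9, 83.3]
ee_rot: [-180.0, -0.0, 105.4]
force: [-0.2, 1.1, -4.3]
gripper_width: 43.5
gripper_force: 25.0
```

arm_command(motion=[{"offset": [0,0,0.002],"spin": 0},{"offset": [0,0,0.001],"spin": 0},{"offset": [0,0,0],"spin": 0}])

```text
time_s: 8.55
ee_pos: [613.3, 76.9, 81.0]
ee_rot: [179.9, 0.0, 105.4]
force: [-0.2, -0.1, -3.2]
gripper_width: 43.7
gripper_force: 25.0
```

arm_command(motion=[{"offset": [-0.0005,0.0005,0.0015],"spin": 0},{"offset": [0,0,0.0015],"spin": 0},{"offset": [0,0,0],"spin": 0}])

```text
time_s: 8.93
ee_pos: [613.5, 76.6, 77.2]
ee_rot: [-180.0, -0.0, 105.4]
force: [0.2, -0.1, -4.2]
gripper_width: 43.7
gripper_force: 25.0
```

arm_command(motion=[{"offset": [0,0,0.0015],"spin": 0},{"offset": [0,0,0],"spin": 0}])

```text
time_s: 9.18
ee_pos: [613.8, 76.5, 76.9]
ee_rot: [180.0, 0.0, 105.4]
force: [-2.1, -1.2, 4.6]
gripper_width: 43.6
gripper_force: 25.0
```

The core is down on the bed. I'll release it and rise.

arm_command(motion=[{"offset": [0,0,0],"spin": 0},{"offset": [0,0,0],"spin": 0},{"offset": [0,0,0],"spin": 0},{"offset": [0,0,0],"spin": 0}], jaw=0.085)

```text
time_s: 9.68
ee_pos: [613.8, 76.6, 75.9]
ee_rot: [180.0, -0.0, 105.4]
force: [-0.3, 0.0, 0.7]
gripper_width: 80.4
gripper_force: 0.0
```

arm_command(motion=[{"offset": [0,0,-0.03],"spin": 0},{"offset": [0,0,-0.04],"spin": 0},{"offset": [0,0,-0.04],"spin": 0},{"offset": [0,0,-0.04],"spin": 0},{"offset": [0,0,0],"spin": 0}])

```text
time_s: 10.3
ee_pos: [615.6, 76.8, 229.8]
ee_rot: [179.5, 0.1, 105.4]
force: [0.3, 0.0, -1.1]
gripper_width: 84.6
gripper_force: 0.0
```

Run:
```python
from m import *
go(659.3,-88.3,230,15.8)
for n in ['wrist','top']:
    c=cam(n); im,d=env.grab_frame(n); cv2.imwrite(f'pics/p_{n}.png',im); P=cloud(c,d)
    print(n,'boss',rect(sel(P,(613,77),60,86,99)),'block',rect(sel(P,(613,77),60,51,62)),np.median(sel(P,(613,77),20,86,99)[:,2]),'paddle',rect(sel(P,(659,-88),60,125,150)))
```

```text
now 10.3 [615.6  76.8 229.8] [1.7955e+02 7.0000e-02 1.0541e+02] F [ 0.3  0.  -1.1] w 84.6 | offset [-170.8   -1.7   -0. ] spin 1.564
wrist boss (array([613.1,  76.7]), array([42.5, 43. ]), 14.3, 1172) block (array([612.6,  76. ]), array([63.8, 90.1]), 16.7, 2336) 93.6071589559516 paddle (array([0., 0.]), array([0., 0.]), 0.0, 0)
top boss (array([0., 0.]), array([0., 0.]), 0.0, 0) block (array([0., 0.]), array([0., 0.]), 0.0, 0) nan paddle (array([658.9, -88.6]), array([23.7, 55.9]), 16.7, 101)
  return _methods._mean(a, axis=axis, dtype=dtype,
  ret = ret.dtype.type(ret / rcount)
```

The core stands flat on the midline, with its boss top at 93.6. Next I'll go to the paddles.

arm_command(motion=[{"offset": [-0.034,0,0],"spin": 0},{"offset": [-0.034,0,0],"spin": 0},{"offset": [-0.034,0,0],"spin": 0},{"offset": [-0.034,0,0],"spin": 0},{"offset": [-0.034,0,0],"spin": 0}], jaw=0.091)

```text
time_s: 11.02
ee_pos: [658.2, -88.3, 223.5]
ee_rot: [-179.8, -0.1, 105.4]
force: [0.6, -0.0, -0.1]
gripper_width: 90.4
gripper_force: 0.0
```

arm_command(motion=[{"offset": [0,0,0],"spin": 0.174},{"offset": [0,0,0],"spin": 0.174},{"offset": [0,0,0],"spin": 0.174},{"offset": [0,0,0],"spin": 0.174},{"offset": [0,0,0],"spin": 0.174}])

```text
time_s: 11.65
ee_pos: [658.0, -87.2, 223.5]
ee_rot: [-179.8, 0.1, 55.2]
force: [0.9, 1.1, -0.0]
gripper_width: 91.1
gripper_force: 0.0
```

arm_command(motion=[{"offset": [0,0,0],"spin": 0.174},{"offset": [0,0,0],"spin": 0.174},{"offset": [0,0,0],"spin": 0.174},{"offset": [0,0,0],"spin": 0.174},{"offset": [0,0,0],"spin": 0}])

```text
time_s: 12.28
ee_pos: [658.1, -87.2, 223.9]
ee_rot: [-179.9, 0.2, 15.8]
force: [-0.0, 0.2, -0.2]
gripper_width: 91.1
gripper_force: 0.0
```

Run:
```python
from m import *
c=cam('wrist'); im,d=env.grab_frame('wrist'); cv2.imwrite('pics/w3.png',im); P=cloud(c,d)
print('paddle',rect(sel(P,(659,-88),60,125,150)),'head',rect(sel(P,(659,-73),90,60,72)))
go(659.1,-88.4,110,15.8)
```

```text
paddle (array([658.7, -88.3]), array([23.7, 55.9]), 15.7, 623) head (array([658.7, -88.3]), array([ 63.1, 104.1]), 15.7, 2697)
now 12.325 [658.2 -87.3 224.2] [-1.7992e+02  1.6000e-01  1.5860e+01] F [-0.  -0.   1.3] w 91.1 | offset [  0.8   1.5 114.2] spin 0.001
```

View pics/w3.png

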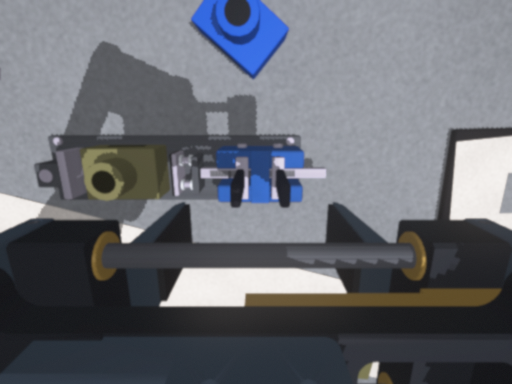

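The picture shows the core in the bed (125,172), with the jaw at (183,172) and paddles at (238,188) and (284,188). I'll descend over the paddles.

arm_command(motion=[{"offset": [0.001,0.001,0.03],"spin": 0},{"offset": [0,0,0.03],"spin": 0},{"offset": [0,0,0.03],"spin": 0},{"offset": [0,0,0.022],"spin": 0},{"offset": [0,0,0],"spin": 0}])

```text
time_s: 12.95
ee_pos: [658.4, -87.8, 111.3]
ee_rot: [-179.9, 0.3, 15.8]
force: [-0.0, 0.6, -0.1]
gripper_width: 91.2
gripper_force: 0.0
```

arm_command(motion=[{"offset": [0,0,0],"spin": 0},{"offset": [0,0,0],"spin": 0},{"offset": [0,0,0],"spin": 0},{"offset": [0,0,0],"spin": 0},{"offset": [0,0,0],"spin": 0}], jaw=0.02, newtons=20)

```text
time_s: 13.58
ee_pos: [660.3, -87.8, 114.5]
ee_rot: [-180.0, -0.0, 15.7]
force: [0.4, -0.2, 3.4]
gripper_width: 43.7
gripper_force: 7.7
```

arm_command(motion=[{"offset": [0,0,0],"spin": 0},{"offset": [0,0,0],"spin": 0},{"offset": [0,0,0],"spin": 0},{"offset": [0,0,0],"spin": 0}])

```text
time_s: 14.08
ee_pos: [660.3, -87.8, 114.5]
ee_rot: [-180.0, -0.0, 15.7]
force: [-0.6, 1.9, 4.0]
gripper_width: 31.5
gripper_force: 20.0
```

arm_command(motion=[{"offset": [0,0,0.003],"spin": 0},{"offset": [0,0,0],"spin": 0},{"offset": [0,0,0],"spin": 0},{"offset": [0,0,0],"spin": 0}], jaw=0.066)

```text
time_s: 14.58
ee_pos: [659.9, -88.3, 110.4]
ee_rot: [180.0, 0.0, 15.7]
force: [0.1, -0.1, 0.9]
gripper_width: 65.6
gripper_force: 0.0
```

arm_command(motion=[{"offset": [0,0,0],"spin": 0},{"offset": [0,0,0],"spin": 0},{"offset": [0,0,0],"spin": 0},{"offset": [0,0,0],"spin": 0},{"offset": [0,0,0],"spin": 0}], jaw=0.02)

```text
time_s: 15.2
ee_pos: [659.7, -88.0, 110.3]
ee_rot: [-180.0, 0.1, 15.7]
force: [-0.6, 0.0, -4.0]
gripper_width: 31.6
gripper_force: 20.0
```

arm_command(motion=[{"offset": [0,0,0],"spin": 0},{"offset": [0,0,0],"spin": 0}])

```text
time_s: 15.45
ee_pos: [659.7, -88.0, 110.4]
ee_rot: [-180.0, 0.1, 15.7]
force: [0.1, 1.3, -5.5]
gripper_width: 31.5
gripper_force: 20.0
```

Third squeeze.

arm_command(motion=[{"offset": [0,0,0],"spin": 0},{"offset": [0,0,0],"spin": 0},{"offset": [0,0,0],"spin": 0},{"offset": [0,0,0],"spin": 0}], jaw=0.066)

```text
time_s: 15.95
ee_pos: [661.2, -88.4, 112.4]
ee_rot: [179.9, -0.2, 15.7]
force: [0.8, 0.1, -0.4]
gripper_width: 65.2
gripper_force: 0.0
```

arm_command(motion=[{"offset": [0,0,0],"spin": 0},{"offset": [0,0,0],"spin": 0},{"offset": [0,0,0],"spin": 0},{"offset": [0,0,0],"spin": 0},{"offset": [0,0,0],"spin": 0}], jaw=0.02)

```text
time_s: 16.58
ee_pos: [660.7, -87.7, 112.0]
ee_rot: [180.0, -0.1, 15.7]
force: [-0.4, 1.8, 4.7]
gripper_width: 31.8
gripper_force: 20.0
```

arm_command(motion=[{"offset": [0,0,0],"spin": 0},{"offset": [0,0,0],"spin": 0}])

```text
time_s: 16.82
ee_pos: [660.7, -87.7, 112.1]
ee_rot: [180.0, -0.1, 15.7]
force: [-0.3, 2.7, 6.0]
gripper_width: 31.6
gripper_force: 20.0
```

arm_command(motion=[{"offset": [0,0,0],"spin": 0},{"offset": [0,0,0],"spin": 0},{"offset": [0,0,0],"spin": 0},{"offset": [0,0,0],"spin": 0}], jaw=0.066)

```text
time_s: 17.32
ee_pos: [659.9, -88.4, 110.6]
ee_rot: [180.0, 0.0, 15.7]
force: [-0.2, -1.1, -0.1]
gripper_width: 65.7
gripper_force: 0.0
```

Run:
```python
from m import *
go(659,-88,110,15.8)
c=cam('wrist'); im,d=env.grab_frame('wrist'); cv2.imwrite('pics/w4.png',im); P=cloud(c,d)
u=np.array([-.272,.962]);v=np.array([.962,.272]);g=np.array([659.3,-88.3])
Q=P.reshape(-1,3); Y=(Q[:,:2]-g)@u; X=(Q[:,:2]-g)@v
for nm,z0,z1 in (('jaw/block/stop tops',50,63),('boss',88,99)):
  for a in range(80,290,5):
    k=(abs(X)<24)&(Q[:,2]>z0)&(Q[:,2]<z1)&(Y>=a)&(Y<a+5)
    if k.sum()>3: print(nm,a,k.sum(),np.median(Q[k,2]).round(),end=';')
```

```text
now 17.325 [659.9 -88.4 110.6] [1.7997e+02 3.0000e-02 1.5700e+01] F [-0.2 -1.1 -0.1] w 65.7 | offset [-0.8 -0.6  0.6] spin -0.002
jaw/block/stop tops 105 8 51.0;jaw/block/stop tops 110 347 55.0;jaw/block/stop tops 115 149 55.0;jaw/block/stop tops 135 346 54.0;jaw/block/stop tops 140 358 55.0;jaw/block/stop tops 145 295 57.0;jaw/block/stop tops 150 316 57.0;jaw/block/stop tops 155 318 57.0;jaw/block/stop tops 160 342 57.0;jaw/block/stop tops 165 370 57.0;jaw/block/stop tops 170 130 58.0;jaw/block/stop tops 175 67 57.0;jaw/block/stop tops 180 41 57.0;jaw/block/stop tops 185 30 58.0;jaw/block/stop tops 190 18 58.0;jaw/block/stop tops 195 28 57.0;jaw/block/stop tops 200 32 57.0;jaw/block/stop tops 205 10 57.0;boss 165 162 92.0;boss 170 256 93.0;boss 175 90 93.0;
```

View pics/w4.png

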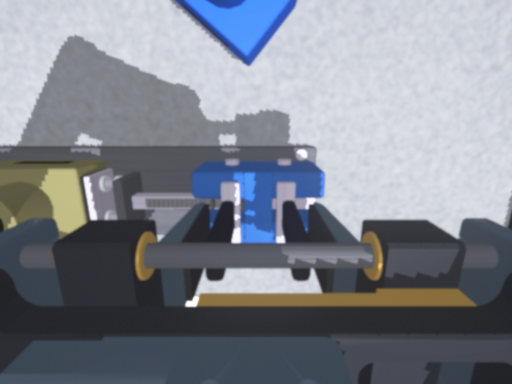

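The picture shows the pad (95,190) up against the core (45,200). Fourth squeeze.

arm_command(motion=[{"offset": [0,0,0],"spin": 0},{"offset": [0,0,0],"spin": 0},{"offset": [0,0,0],"spin": 0},{"offset": [0,0,0],"spin": 0},{"offset": [0,0,0],"spin": 0}], jaw=0.025, newtons=20)

```text
time_s: 18.0
ee_pos: [659.8, -87.9, 110.5]
ee_rot: [-180.0, 0.0, 15.7]
force: [-0.3, 0.7, -2.6]
gripper_width: 31.6
gripper_force: 20.0
```

arm_command(motion=[{"offset": [0,0,0],"spin": 0},{"offset": [0,0,0],"spin": 0},{"offset": [0,0,0],"spin": 0}])

```text
time_s: 18.38
ee_pos: [659.8, -87.9, 110.5]
ee_rot: [-180.0, 0.0, 15.7]
force: [-0.1, 0.8, -4.7]
gripper_width: 31.7
gripper_force: 20.0
```

arm_command(motion=[{"offset": [0,0,0],"spin": 0},{"offset": [0,0,0],"spin": 0},{"offset": [0,0,0],"spin": 0},{"offset": [0,0,0],"spin": 0}], jaw=0.066)

```text
time_s: 18.88
ee_pos: [661.2, -88.5, 112.3]
ee_rot: [179.9, -0.2, 15.7]
force: [0.4, -0.5, -0.4]
gripper_width: 65.5
gripper_force: 0.0
```

arm_command(motion=[{"offset": [0,0,0],"spin": 0},{"offset": [0,0,0],"spin": 0},{"offset": [0,0,0],"spin": 0},{"offset": [0,0,0],"spin": 0},{"offset": [0,0,0],"spin": 0}], jaw=0.025)

```text
time_s: 19.5
ee_pos: [660.7, -87.7, 112.0]
ee_rot: [180.0, -0.1, 15.7]
force: [-0.9, 3.1, 6.1]
gripper_width: 36.3
gripper_force: 20.0
```

arm_command(motion=[{"offset": [0,0,0],"spin": 0},{"offset": [0,0,0],"spin": 0},{"offset": [0,0,0],"spin": 0}])

```text
time_s: 19.88
ee_pos: [660.7, -87.7, 112.0]
ee_rot: [180.0, -0.1, 15.7]
force: [0.1, 3.7, 6.5]
gripper_width: 35.9
gripper_force: 20.0
```

It stalled just past the mark (travel 10 mm), so I'll make one more confirming squeeze at 20 N.

arm_command(motion=[{"offset": [0,0,0],"spin": 0},{"offset": [0,0,0],"spin": 0},{"offset": [0,0,0],"spin": 0},{"offset": [0,0,0],"spin": 0}], jaw=0.066)

```text
time_s: 20.38
ee_pos: [659.8, -88.4, 110.4]
ee_rot: [180.0, 0.1, 15.7]
force: [-0.2, 0.8, 0.9]
gripper_width: 65.8
gripper_force: 0.0
```

arm_command(motion=[{"offset": [0,0,0],"spin": 0},{"offset": [0,0,0],"spin": 0},{"offset": [0,0,0],"spin": 0},{"offset": [0,0,0],"spin": 0},{"offset": [0,0,0],"spin": 0}], jaw=0.025)

```text
time_s: 21.0
ee_pos: [659.8, -87.9, 110.5]
ee_rot: [-180.0, 0.0, 15.7]
force: [-0.9, 0.9, -2.6]
gripper_width: 39.1
gripper_force: 20.0
```

arm_command(motion=[{"offset": [0,0,0],"spin": 0},{"offset": [0,0,0],"spin": 0},{"offset": [0,0,0],"spin": 0}])

```text
time_s: 21.38
ee_pos: [659.8, -87.9, 110.5]
ee_rot: [-180.0, 0.0, 15.7]
force: [-0.2, 1.8, -5.2]
gripper_width: 32.8
gripper_force: 20.0
```

It went further this time, so I'll release and look.

arm_command(motion=[{"offset": [0,0,0],"spin": 0},{"offset": [0,0,0],"spin": 0},{"offset": [0,0,0],"spin": 0},{"offset": [0,0,0],"spin": 0}], jaw=0.066)

```text
time_s: 21.88
ee_pos: [661.2, -88.5, 112.2]
ee_rot: [179.9, -0.2, 15.7]
force: [-0.6, 0.3, 0.5]
gripper_width: 65.7
gripper_force: 0.0
```

Run:
```python
from m import *
go(659,-88,110,15.8)
u=np.array([-.272,.962]);v=np.array([.962,.272]);g=np.array([659.3,-88.3])
ims=[]
for n in ['wrist','scene']:
  c=cam(n); im,d=env.grab_frame(n); P=cloud(c,d); ims.append(im)
  Q=P.reshape(-1,3); Y=(Q[:,:2]-g)@u; X=(Q[:,:2]-g)@v
  print(n,'boss',rect(sel(P,(608,93),60,86,99)),'block',rect(Q[(abs(X)<45)&(Y>100)&(Y<228)&(Q[:,2]>54.5)&(Q[:,2]<60)]))
  for a in range(90,290,5):
    k=(abs(X)<24)&(Q[:,2]>50)&(Q[:,2]<66)&(Y>=a)&(Y<a+5)
    if k.sum()>3: print(a,k.sum(),np.median(Q[k,2]).round(),end=';')
cv2.imwrite('pics/w5.png',np.vstack([ims[0][130:260],cv2.resize(ims[1][180:280,180:330],(512,341),interpolation=cv2.INTER_CUBIC)]))
```

```text
now 21.875 [661.2 -88.5 112.2] [ 1.7991e+02 -1.6000e-01  1.5680e+01] F [-0.6  0.3  0.5] w 65.7 | offset [-2.  -1.   2.2] spin -0.002
wrist boss (array([620. ,  81.3]), array([23.8, 12.3]), 16.5, 550) block (array([618.2,  70.1]), array([59. , 89.1]), 16.1, 3269)
115 151 53.0;120 248 55.0;125 89 55.0;135 250 53.0;140 258 54.0;145 369 57.0;150 304 57.0;155 306 57.0;160 321 57.0;165 420 58.0;170 208 58.0;175 98 58.0;180 65 59.0;185 41 60.0;190 18 58.0;195 25 57.0;200 27 57.0;205 19 57.0;scene boss (array([611.2,  96.1]), array([40. , 42.7]), 51.2, 125) block (array([616.4,  80.1]), array([ 65.9, 108.2]), 16.7, 229)
115 7 53.0;120 18 54.0;125 7 54.0;135 11 53.0;140 15 53.0;145 21 56.0;150 14 57.0;155 18 56.0;160 18 57.0;165 16 57.0;170 9 56.0;175 8 59.0;180 6 61.0;200 6 60.0;205 7 58.0;210 8 56.0;215 12 57.0;220 17 57.0;225 15 57.0;230 14 56.0;235 16 55.0;240 15 56.0;245 10 56.0;250 15 55.0;255 12 56.0;260 13 55.0;265 8 55.0;270 12 55.0;
```

View pics/w5.png

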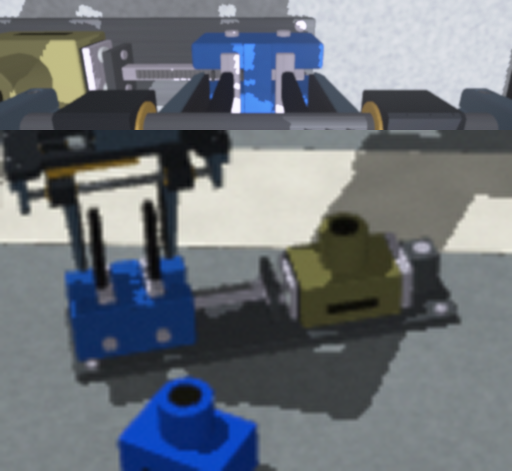

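The core is flush with the stop (scene crop: core (345,285), stop (415,280), pad (280,280)), in line and flat. The ram plate has moved toward the pad, so the springs are loading. I'll squeeze again at 20 N.

arm_command(motion=[{"offset": [0,0,0],"spin": 0},{"offset": [0,0,0],"spin": 0},{"offset": [0,0,0],"spin": 0},{"offset": [0,0,0],"spin": 0},{"offset": [0,0,0],"spin": 0}], jaw=0.025)

```text
time_s: 22.6
ee_pos: [660.4, -87.8, 111.5]
ee_rot: [-180.0, -0.1, 15.7]
force: [-0.9, 2.2, 4.7]
gripper_width: 38.9
gripper_force: 20.0
```

arm_command(motion=[{"offset": [0,0,0],"spin": 0},{"offset": [0,0,0],"spin": 0},{"offset": [0,0,0],"spin": 0},{"offset": [0,0,0],"spin": 0},{"offset": [0,0,0],"spin": 0}])

```text
time_s: 23.22
ee_pos: [660.4, -87.8, 111.4]
ee_rot: [-180.0, -0.1, 15.7]
force: [0.1, 2.3, 4.5]
gripper_width: 31.5
gripper_force: 20.0
```

Run:
```python
from m import *
P=cloud(cam('wrist'),env.grab_frame('wrist')[1])
u=np.array([-.272,.962]);v=np.array([.962,.272]);g=np.array([659.3,-88.3])
Q=P.reshape(-1,3); Y=(Q[:,:2]-g)@u; X=(Q[:,:2]-g)@v
for a in range(105,150,2):
    k=(abs(X)<24)&(Q[:,2]>50)&(Q[:,2]<66)&(Y>=a)&(Y<a+2)
    if k.sum()>3: print(a,k.sum(),np.median(Q[k,2]).round(),end=';')
```

```text
119 16 53.0;121 259 54.0;123 131 55.0;125 133 55.0;127 109 55.0;129 18 54.0;135 23 53.0;137 247 53.0;139 134 54.0;141 136 54.0;143 128 54.0;145 254 56.0;147 138 57.0;149 135 57.0;
```

arm_command(motion=[{"offset": [0,0,0],"spin": 0},{"offset": [0,0,0],"spin": 0},{"offset": [0,0,0],"spin": 0},{"offset": [0,0,0],"spin": 0}], jaw=0.066)

```text
time_s: 23.78
ee_pos: [659.8, -88.4, 110.3]
ee_rot: [180.0, 0.1, 15.7]
force: [0.1, 0.0, 0.2]
gripper_width: 65.7
gripper_force: 0.0
```

Run:
```python
from m import *
u=np.array([-.272,.962]);v=np.array([.962,.272]);g=np.array([659.3,-88.3])
for nm,P,r in (('now',cloud(cam('wrist'),env.grab_frame('wrist')[1]),(105,150)),('rest',np.load('Ptop.npy'),(65,115))):
  Q=P.reshape(-1,3); Y=(Q[:,:2]-g)@u; X=(Q[:,:2]-g)@v
  print(nm)
  for a in range(*r,2):
    k=(abs(X)<24)&(Q[:,2]>48)&(Q[:,2]<66)&(Y>=a)&(Y<a+2)
    if k.sum()>1: print(a,k.sum(),np.median(Q[k,2]).round(),end=';')
```

```text
now
117 41 53.0;119 243 53.0;121 93 55.0;123 103 55.0;125 88 55.0;127 6 54.0;135 20 52.0;137 251 52.0;139 109 54.0;141 98 54.0;143 117 54.0;145 213 56.0;147 126 57.0;149 121 57.0;rest
75 8 54.0;77 16 55.0;79 11 56.0;81 12 54.0;83 10 54.0;101 9 54.0;103 14 54.0;105 13 55.0;107 11 55.0;109 8 53.0;
```

The spring compression is now about 7 mm, or roughly 17 N. I'll do one more 20 N squeeze, held longer, to see whether another tooth engages.

arm_command(motion=[{"offset": [0,0,0],"spin": 0},{"offset": [0,0,0],"spin": 0},{"offset": [0,0,0],"spin": 0},{"offset": [0,0,0],"spin": 0},{"offset": [0,0,0],"spin": 0}], jaw=0.025)

```text
time_s: 24.45
ee_pos: [659.8, -87.9, 110.4]
ee_rot: [-180.0, 0.1, 15.7]
force: [0.2, 1.1, -4.3]
gripper_width: 39.3
gripper_force: 20.0
```

arm_command(motion=[{"offset": [0,0,0],"spin": 0},{"offset": [0,0,0],"spin": 0},{"offset": [0,0,0],"spin": 0},{"offset": [0,0,0],"spin": 0},{"offset": [0,0,0],"spin": 0}])

```text
time_s: 25.08
ee_pos: [659.8, -87.9, 110.5]
ee_rot: [-180.0, 0.0, 15.7]
force: [-1.4, 1.6, -7.3]
gripper_width: 31.4
gripper_force: 20.0
```

arm_command(motion=[{"offset": [0,0,0],"spin": 0},{"offset": [0,0,0],"spin": 0},{"offset": [0,0,0],"spin": 0},{"offset": [0,0,0],"spin": 0}], jaw=0.085)

```text
time_s: 25.58
ee_pos: [661.5, -88.5, 112.7]
ee_rot: [179.9, -0.2, 15.7]
force: [1.1, 0.4, 0.0]
gripper_width: 68.4
gripper_force: 0.0
```

Run:
```python
from m import *
u=np.array([-.272,.962]);v=np.array([.962,.272]);g=np.array([659.3,-88.3])
for nm,P,r in (('now',cloud(cam('wrist'),env.grab_frame('wrist')[1]),(105,150)),):
  Q=P.reshape(-1,3); Y=(Q[:,:2]-g)@u; X=(Q[:,:2]-g)@v
  for a in range(*r,2):
    k=(abs(X)<24)&(Q[:,2]>48)&(Q[:,2]<66)&(Y>=a)&(Y<a+2)
    if k.sum()>1: print(a,k.sum(),np.median(Q[k,2]).round(),end=';')
```

```text
117 24 54.0;119 229 53.0;121 95 55.0;123 91 55.0;125 85 55.0;127 7 54.0;135 24 51.0;137 225 52.0;139 95 54.0;141 97 54.0;143 101 54.0;145 191 56.0;147 114 57.0;149 104 57.0;
```

The ratchet level is unchanged, and the quick squeezes ended at about 8.4 mm of travel, which is firm by the given criterion. I'll retreat and check the compression with the top camera used at the start.

arm_command(motion=[{"offset": [0,0,-0.03],"spin": 0},{"offset": [0,0,-0.04],"spin": 0},{"offset": [0,0,-0.05],"spin": 0},{"offset": [0,0,-0.03],"spin": 0},{"offset": [-0.05,0.04,0],"spin": 0}])

```text
time_s: 26.25
ee_pos: [627.1, -137.6, 265.2]
ee_rot: [179.7, -0.6, 16.0]
force: [0.6, -0.5, -0.6]
gripper_width: 84.7
gripper_force: 0.0
```

arm_command(motion=[{"offset": [-0.04,0.04,0],"spin": 0},{"offset": [-0.04,0.04,0],"spin": 0},{"offset": [-0.04,0.04,0],"spin": 0},{"offset": [-0.03,0.04,0],"spin": 0},{"offset": [0,0,0],"spin": 0}])

```text
time_s: 26.88
ee_pos: [521.4, -336.9, 262.1]
ee_rot: [179.8, -0.1, 15.4]
force: [0.3, 0.1, -0.3]
gripper_width: 84.8
gripper_force: 0.0
```

Run:
```python
from m import *
u=np.array([-.272,.962]);v=np.array([.962,.272]);g=np.array([659.3,-88.3])
im,d=env.grab_frame('top'); P2=cloud(cam('top'),d)
for nm,P,r in (('now',P2,(105,150)),('rest',np.load('Ptop.npy'),(65,115))):
  Q=P.reshape(-1,3); Y=(Q[:,:2]-g)@u; X=(Q[:,:2]-g)@v
  print(nm)
  for a in range(*r,2):
    k=(abs(X)<24)&(Q[:,2]>48)&(Q[:,2]<66)&(Y>=a)&(Y<a+2)
    if k.sum()>1: print(a,k.sum(),np.median(Q[k,2]).round(),end=';')
print('paddle',rect(sel(P2,(659,-88),60,125,150)),'boss',rect(sel(P2,(608,93),60,86,99)))
a=im[120:200,200:330];cv2.imwrite('pics/end.png',cv2.resize(a,None,fx=6,fy=6,interpolation=cv2.INTER_CUBIC))
```

```text
now
119 14 56.0;121 10 55.0;123 15 56.0;125 14 54.0;137 11 55.0;139 16 54.0;141 10 54.0;143 12 54.0;145 14 56.0;147 12 58.0;149 13 57.0;rest
75 8 54.0;77 16 55.0;79 11 56.0;81 12 54.0;83 10 54.0;101 9 54.0;103 14 54.0;105 13 55.0;107 11 55.0;109 8 53.0;paddle (array([658.8, -88.4]), array([23.3, 56.5]), 16.8, 99) boss (array([608.8,  95.6]), array([41.6, 41.7]), 0.9, 215)
```

View pics/end.png

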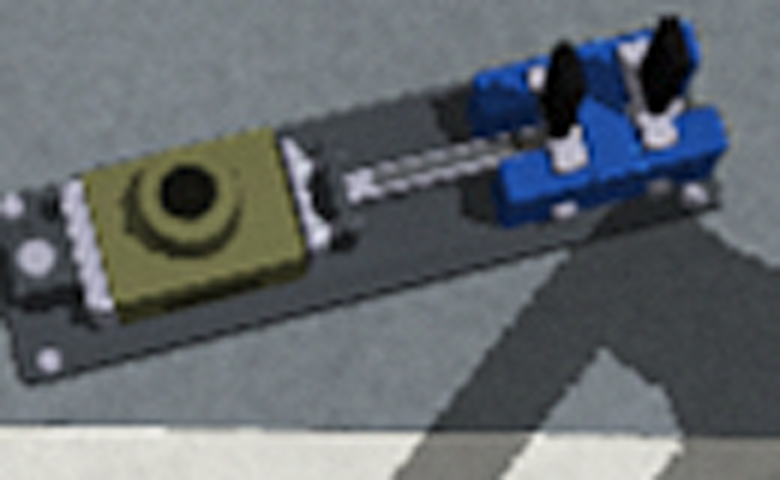

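The crop shows the core (190,225) held between the pad (310,195) and the stop (85,245), with the paddles (565,100; 660,75) open. The top camera puts the springs at about 7.8 mm of compression, or roughly 19 N, which is inside the 10–36 N window. I'm handing in.

```bash
python3 -c "
from h import *
print(env.job_done())"
```

```text
the job is handed in; nothing more can be done
None
```

I handed the job in at about 27 s: the core is flat and in line against the stop, gripped at about 19 N (estimated from spring compression), with the paddles open and the arm clear. I left the bystanders alone but did not re-measure their positions, and the hand-in returned no verdict.

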